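# Point out the mould on a culture plate at the colony counter

## Robot

A 6-joint arm with a two-finger parallel gripper is mounted at the origin on a cart in front of the work surface, level with it; the furniture and walls round the work are solid. World frame = base frame: x ahead of the robot, y to its left, z up, the work surface at z = 0. Lengths are in m, angles in rad, forces in N, time in s.
With the tool pointing down it reaches from about 0.4 to 0.925 m from the base axis. Payload 3.4 kg.
Tool frame: the origin (TCP) lies between the finger pads, 19 mm behind the fingertips; this is the grasp point; z points along the fingers, y is the line along which they close (so a half turn about z gives the same grasp; the last joint's range is limited). The gripper opens to 85 mm and grips with 20 to 120 N. Pads are 22 mm wide; open, the fingers measure 114 mm over their backs; the gripper's body (76 mm by 85 mm) begins 54 mm behind the grasp point. The pads swing forward as they close: fully open they stand 13 mm farther back than shut.
Start: joints at [1.125, 0.307, 1.506, -0, 1.328, -0.073], TCP at [0.209, 0.536, 0.25] pointing down, gripper open.
Joint ranges: [-3.12, 3.12], [-1.05, 2.28], [0.14, 2.33], [-1.42, 4.57], [0.1, 2.73], [-2.68, 2.68]. Speed limits (rad/s): [2.57, 2.57, 3.14, 3.14, 3.14, 3.14].

## Interface

Orientations are given as a unit quaternion [x, y, z, w].
In Python, from plant import robot gives the robot as it stands. The module is installed in compiled form; this text tells all that it offers.
- The arm moves only by the shell command python3 -m inch 'ROWS' [FORCE]. ROWS is JSON, a list of rows, each a list of 3 entries, a list of its own where there are three numbers: the shift along the world's x, y, z in units of 30 mm (1.0 is 30 mm), then the turn, a rotation vector about the world's x, y, z in rad, then the finger opening in mm, from 0 to 85.4. A call has 1 to 12 rows; each row shifts and turns the commanded pose from where the row before left it; what a row does not reach is not made up. A row lasts 1/12 s, in which the tool goes at most 41.7 mm and 7.16 degrees, less where a joint would pass 70% of its speed; a pose out of reach is approached as far as the arm can. A call is refused whole if a number of a shift passes 1 or a number of a turn 0.125, either way. A call with a gripper value outside its range is refused whole. The fingers move at their own pace and stop on an object; FORCE is the grip in N (left out, the last holds). Time passes only in rows, so rows that do not move let the fingers close. It gives the time, the measured TCP pose, the force, the opening and the grip force at its end, in the units of the state.
- robot.observe(): the state, without advancing time (a new reading comes with each control period).
- robot.get_image(name): name is "scene" or "top"; returns the picture (480x640x3 uint8, blue, green, red); there is no depth.
- robot.calibration(name): a dict with "fx", "fy", "cx", "cy" (pixels), "camera_from_world" (4x4, takes a point from world to camera coordinates). Camera axes: x right, y down, z forward; pixel columns grow to the right and rows downward; lengths in m; the calibration is good to about 2 mm. A picture is of the moment at which its call begins. calibration takes no time and is no camera call.
- robot.sign_off(): hands the job in; it is judged then, once.
The state is a dict: "t": time; "joints": joint angles; "joint_vel": joint speeds; "joint_torque": joint torques, N m; "ee_pos": TCP position; "ee_rot": TCP orientation; "wrist_force": force on the tool from outside, world axes, zero at the start; "moment": the same for the moment, N m; "width": finger opening in m; "finger_force": force on a finger pad.
Only numpy, scipy, OpenCV 4.12 (cv2) and the standard library are available. Lean on these libraries where they do the work, as an engineer would, in place of code of your own. Each camera call takes 0.05 s, during which the arm holds its last target. There are 200 camera calls.

## Task

Swing the magnifier of the colony counter away from the robot, round behind the counter, until it is well clear of the plate. Then point straight down at the dark green mould spot on the agar: hold the fingertips a centimetre or two above it for at least two seconds, without touching the plate, so that the spot can be seen and agreed on. Then press the blue count key fully down and let it come up again; only push and press, gently, grasp or lift nothing, and leave the magnifier swung away and the plate and the other things where they are.

Things in the scene. Friction and masses are not known exactly. Their poses are not given: they have to be found in the camera images.
- counter: colony counter: light grey console fixed on the desk, 150 (x) x 200 (y) mm, flat top 48 mm above the desk; origin at the centre of its underside, x away from its front, y to its left. Right half: round lit stage; left half: display with the blue key in front of it; back left (56, 58 mm from the origin): steel post, 12 mm thick, 171 mm high, with the magnifier
- stage (a point): centre of the lit stage, level with the console's top; a low black ring (inner radius 48, outer 54 mm, 4.5 mm high) round it locates the plate; the axes are those of the counter
- magnifier (a joint): swing of the magnifier about its upright post, rad: 0 with the lens over the stage, growing anticlockwise seen from above (lens goes away from the robot and right, then behind the counter), stop at 1.9. Stiff hinge: stays where left, about 0.5 N at the finger grip. Lens clear of the plate from about 1.0, from about 1.4 with room for a gripper's body over the plate
- magnifier_hinge (a point): point on the axis of the magnifier's post, at the height of its arm, 154 mm above the desk
- lens_centre (a point): centre of the lens, 111 mm from the post's axis, 154 mm above the desk; black ring round the lens 12 mm high, outer radius 45 mm; x axis along the arm away from the post, y axis the way the magnifier swings as the joint grows
- finger_grip (a point): middle of the black finger grip on the lens ring's side away from the post: level rod, 13 mm diameter, 26 mm long (161 to 187 mm from the post's axis), 154 mm above the desk; axes as lens_centre; push it from its -y side
- plate: open culture plate lying loose on the stage: clear dish, 90 mm diameter, 14 mm high, agar surface 7 mm above its underside, with small cream colonies, one pink colony and one mould spot; origin at the centre of its underside
- mould (a point): top of the mould spot: dark green with a pale margin, 17 mm across, the only green one, 21 mm from the plate's centre (along the plate's own +x), 9 mm above the plate's underside; the plate's rim stands 5 mm higher than this point; nearest colonies are about 25 mm away
- count_key (a joint): travel of the count key, m: 0 up, 0.004 fully down; sprung, about 1.2 N to start and 4 N fully down
- key_top (a point): centre of the top of the blue count key: round, 25 mm diameter, standing 10 mm above the console's top, moves straight down
- plate_lid: clear lid of the plate, 94 mm diameter, 9 mm high, lying open side up on the low plank behind the counter; leave alone
- stopper: black rubber stopper, 26 mm diameter, 27 mm high, standing in front of the counter; leave alone
- tweezers: steel tweezers, 119 mm long, 10 mm high, lying on the low plank (41 mm high) behind the counter; leave alone
- rubber_bulb: red rubber bulb, 86 x 43 x 43 mm, lying in front of the tube rack; leave alone

How it is judged:
By the outcome, as a careful person would: the job done as asked, in the order asked, and still so for the second after the job is handed in, with the robot touching nothing.
It also fails if it takes over 53 s, if anything falls off the work surface, if the arm or the gripper's body presses on something with over 40 N, if the wrist force passes 120 N, or if a joint passes its speed limit or range.

## Working session

There is one attempt and no reset: what is moved stays moved. The work goes in short steps, Python scripts to look and compute and a shell command to move; the robot and the scene stay as the last step left them, time stands still between calls to the robot, and variables do not carry over. Pictures are saved under pics/ and viewed, at most 11 in all, crops included, and the job is handed in when it is done.

```bash
mkdir -p pics; python3 - <<'E'
from plant import robot
import cv2,numpy as np
for n in("scene","top"):
    cv2.imwrite(f"pics/{n}0.png",robot.get_image(n)); c=robot.calibration(n)
    print(n,c["fx"],c["fy"],c["cx"],c["cy"],np.round(c["camera_from_world"],3).tolist())
s=robot.observe();print(s["ee_pos"],s["ee_rot"],s["width"],s["t"])
E
```

```text
scene 583.9833278259002 583.9833278259002 322.1171768635813 240.0040357522367 [[0.802, -0.597, -0.012, -0.43], [-0.455, -0.599, -0.659, 0.329], [0.386, 0.534, -0.752, 0.993], [0.0, 0.0, 0.0, 1.0]]
top 438.57915827983953 438.57915827983953 314.4762395507041 234.48922522577627 [[0.005, -1.0, -0.031, 0.012], [-0.988, 0.0, -0.156, 0.548], [0.156, 0.031, -0.987, 1.0], [0.0, 0.0, 0.0, 1.0]]
[0.20915923 0.53496829 0.24917057] [ 1.85316201e-01  9.82678506e-01 -8.90608503e-04 -2.56787394e-04] 0.08518799489806039 0.1
```

View pics/scene0.png

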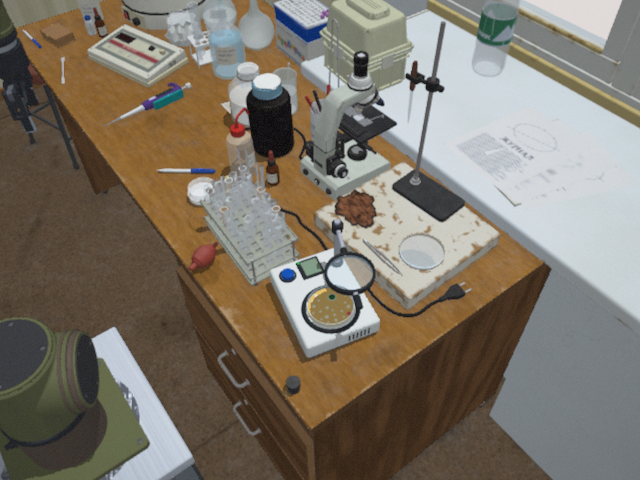

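View pics/top0.png

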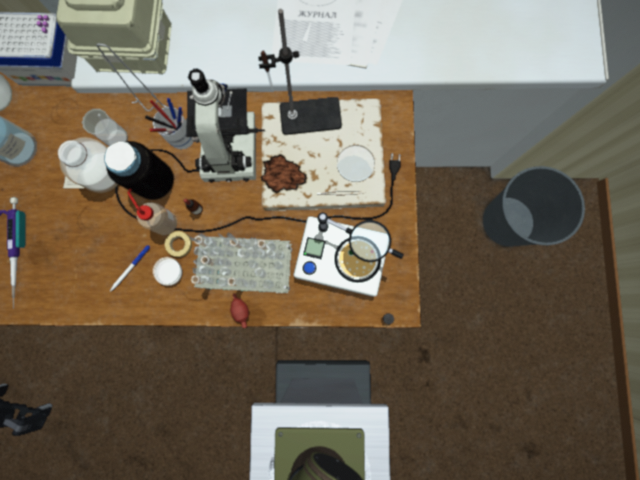

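The scene view shows the counter with its key at (288,274), lens at (350,272) and mould at about (333,297). In the top view the key is at (309,268), post at (323,216), lens at (370,241), grip at (398,254) and stage at (358,259). Next I'll measure these points.

```bash
cat > h.py <<'E'
from plant import robot
import cv2,numpy as np
def ray(n,uv):
    c=robot.calibration(n);T=np.array(c["camera_from_world"]);R=T[:3,:3]
    d=R.T@np.array([(uv[0]-c["cx"])/c["fx"],(uv[1]-c["cy"])/c["fy"],1]);return -R.T@T[:3,3],d
def onz(n,uv,z):
    o,d=ray(n,uv);return o+d*(z-o[2])/d[2]
def tri(a,b):
    o1,d1=ray("scene",a);o2,d2=ray("top",b)
    s=np.linalg.lstsq(np.c_[d1,-d2],o2-o1,rcond=None)[0];p,q=o1+s[0]*d1,o2+s[1]*d2
    return (p+q)/2,np.linalg.norm(p-q)
def pix(n,p):
    c=robot.calibration(n);q=np.array(c["camera_from_world"])@np.r_[p,1]
    return np.array([c["fx"]*q[0]/q[2]+c["cx"],c["fy"]*q[1]/q[2]+c["cy"]])
def blobs(im,lo,hi,roi,amin=4):
    x0,y0,x1,y1=roi;m=cv2.inRange(cv2.cvtColor(im[y0:y1,x0:x1],cv2.COLOR_BGR2HSV),lo,hi)
    n,_,st,ce=cv2.connectedComponentsWithStats(m)
    return [(int(st[i,4]),ce[i]+[x0,y0]) for i in range(1,n) if st[i,4]>=amin]
E
python3 - <<'E'
from h import *
R={"scene":(260,210,390,360),"top":(290,205,410,300)}
for n in R:
    im=cv2.imread(f"pics/{n}0.png");x0,y0,x1,y1=R[n]
    print(n,"blue",[(a,c.round(1),onz(n,c,.058).round(4)) for a,c in blobs(im,(100,120,60),(125,255,255),R[n])])
    print(n,"green",[(a,c.round(1),onz(n,c,.057).round(4)) for a,c in blobs(im,(40,60,20),(95,255,140),R[n],3)])
    cv2.imwrite(f"pics/{n}c.png",cv2.resize(im[y0:y1,x0:x1],None,fx=4 if n=="scene" else 6,fy=4 if n=="scene" else 6,interpolation=cv2.INTER_CUBIC))
E
```

```text
scene blue [(128, array([287.3, 274.3]), array([0.4663, 0.0186, 0.058 ]))]
scene green [(3, array([298., 264.]), array([0.4982, 0.0277, 0.057 ])), (20, array([331.5, 296.5]), array([ 0.5034, -0.0752,  0.057 ]))]
top blue [(97, array([308.9, 267.2]), array([0.4691, 0.0256, 0.058 ]))]
top green [(14, array([350.2, 252.2]), array([ 0.5042, -0.0704,  0.057 ])), (4, array([305.2, 253.8]), array([0.5005, 0.0344, 0.057 ]))]
```

View pics/scenec.png

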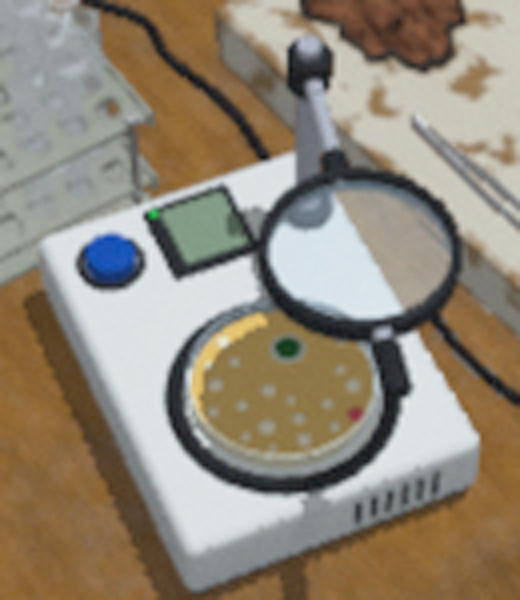

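View pics/topc.png

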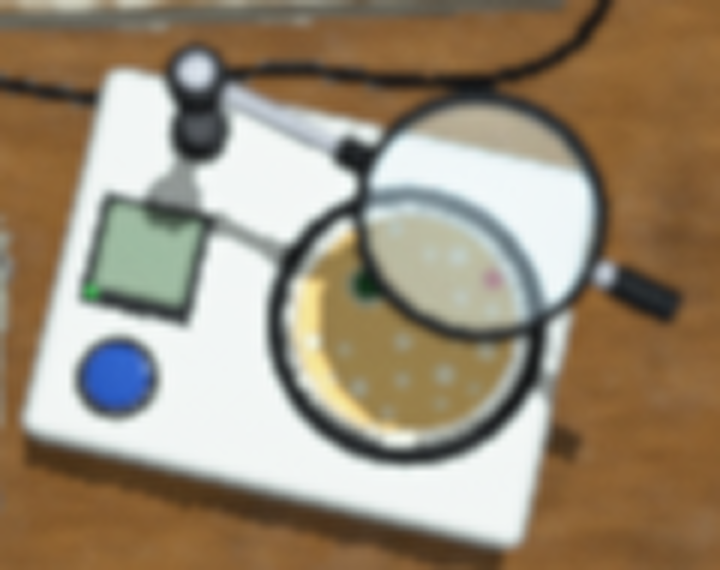

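The crops show the post head at scene (338,222.5) and top (322.8,217.5). The grip is at scene (357.5,301) and top (397.5,253.3), and the mould at scene (332,297).

```bash
python3 - <<'E'
from h import *
P={"key":((287.3,274.3),(308.9,267.2),.056),"post":((338,222.5),(322.8,217.5),.169),"grip":((357.5,301.3),(397.5,253.3),.154),"lens":((350.2,272.8),(370.4,241),.154),
"mould":((332,297),(350.8,252.3),.057),"stage":((332,310.),(357.8,259),.053),
# console top corners z .048
"cornL":((270,272),(295,276),.045),"cornFR":((308,355),(376,295),.045)}
for k,(a,b,z) in P.items():
    p,e=tri(a,b);print(k,p.round(4),"gap",round(e,4),"sc",onz("scene",a,z)[:2].round(4),"top",onz("top",b,z)[:2].round(4))
E
```

```text
key [0.4702 0.0259 0.0473] gap 0.0007 sc [0.4671 0.0199] top [0.4692 0.0257]
post [ 0.5671 -0.0086  0.1632] gap 0.0035 sc [ 0.5654 -0.0134] top [ 0.5643 -0.0079]
grip [ 0.4905 -0.1644  0.1531] gap 0.0004 sc [ 0.4899 -0.1648] top [ 0.4906 -0.1644]
lens [ 0.5177 -0.1088  0.1524] gap 0.0019 sc [ 0.5178 -0.1101] top [ 0.5166 -0.1082]
mould [ 0.5056 -0.0725  0.0502] gap 0.0018 sc [ 0.5034 -0.0767] top [ 0.504  -0.0717]
stage [ 0.4916 -0.0897  0.0388] gap 0.0031 sc [ 0.4872 -0.098 ] top [ 0.4887 -0.0881]
cornL [0.4502 0.0591 0.0363] gap 0.0007 sc [0.4473 0.0529] top [0.4494 0.0586]
cornFR [ 0.4064 -0.1323  0.0201] gap 0.0004 sc [ 0.3984 -0.1444] top [ 0.406  -0.1297]
```

The geometry is consistent: post to grip is 172 mm, post to lens 110 mm, console front 199 mm. That puts the counter yaw at about -13.7° and the magnifier at q of about 0.3. I'll go round at a safe height with the fingers closing.

```bash
python3 -m inch '[[[0.9,-0.9,0],[0,0,0],0],[[0.9,-0.9,0],[0,0,0],0],[[0.9,-0.9,0],[0,0,0],0],[[0.9,-0.9,0],[0,0,0],0],[[0.9,-0.9,0],[0,0,0],0],[[0.9,-0.9,0],[0,0,0],0],[[0.9,-0.9,0],[0,0,0],0],[[0.9,-0.9,0],[0,0,0],0],[[0.1,-1,0],[0,0,0],0],[[0.1,-1,0],[0,0,0],0],[[0.1,-1,0],[0,0,0],0],[[0.1,-1,0],[0,0,0],0]]' 20
python3 -m inch '[[[0.1,-1,0],[0,0,0],0],[[0.1,-1,0],[0,0,0],0],[[0.1,-1,0],[0,0,0],0],[[0.1,-1,0],[0,0,0],0],[[0.1,-1,0],[0,0,0],0],[[0.1,-1,0],[0,0,0],0],[[0.1,-1,0],[0,0,0],0],[[0,-1,0],[0,0,0],0],[[0,-1,0],[0,0,0],0],[[0,-1,0],[0,0,0],0],[[0,-1,0],[0,0,0],0],[[0,-0.6,0],[0,0,0],0]]'
python3 - <<'E'
from h import *
print(np.round(robot.observe()["joints"],2))
E
```

```text
t: 1.1
ee_pos: [0.4372, 0.1978, 0.2495]
ee_rot: [0.185, 0.983, -0.0, -0.0]
wrist_force: [-0.5, 0.2, 0.1]
width: 0.0001
finger_force: 0.0
t: 2.1
ee_pos: [0.4581, -0.1512, 0.2497]
ee_rot: [0.186, 0.983, -0.001, -0.0]
wrist_force: [-0.1, 0.6, -0.2]
width: 0.0004
finger_force: 0.0
[-0.41  0.18  1.69 -0.    1.27 -1.6 ]
```

```bash
python3 -m inch '[[[0,0,-1],[0,0,0],0],[[0,0,-1],[0,0,0],0],[[0,0,-1],[0,0,0],0],[[0,0,-0.25],[0,0,0],0],[[0,0,0],[0,0,0],0]]'
python3 - <<'E'
from h import *
p=robot.observe()["ee_pos"];c=np.array([.566,-.010]);a=np.radians(-127.4+4*np.arange(22))
q=c+.176*np.c_[np.cos(a),np.sin(a)];q[0]=p[:2];print((np.diff(q,axis=0)/.03).round(2).tolist())
cv2.imwrite("pics/a.png",cv2.resize(robot.get_image("scene")[180:360,240:440],None,fx=3,fy=3))
E
```

```text
t: 2.52
ee_pos: [0.4562, -0.1477, 0.1502]
ee_rot: [0.185, 0.983, 0.001, -0.003]
wrist_force: [0.4, 0.5, -0.4]
width: -0.0
finger_force: 0.0
[[0.43, -0.31], [0.35, -0.21], [0.36, -0.19], [0.38, -0.16], [0.39, -0.14], [0.39, -0.11], [0.4, -0.08], [0.41, -0.05], [0.41, -0.02], [0.41, 0.0], [0.41, 0.03], [0.4, 0.06], [0.4, 0.09], [0.39, 0.12], [0.38, 0.14], [0.37, 0.17], [0.36, 0.2], [0.34, 0.22], [0.33, 0.24], [0.31, 0.27], [0.29, 0.29]]
```

View pics/a.png

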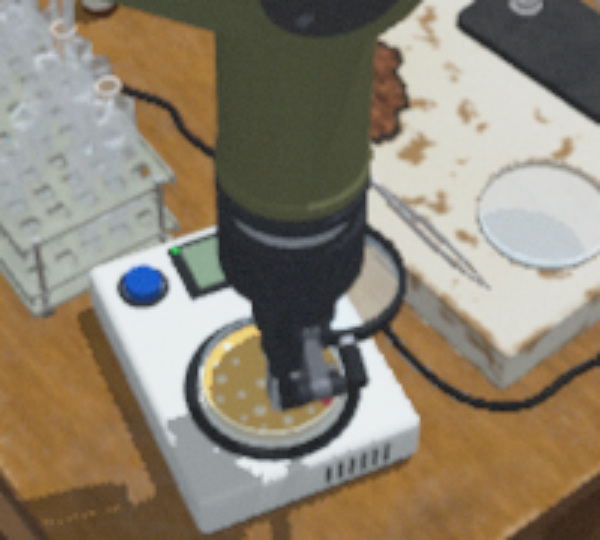

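The closed fingers are in front of the black grip (crop about (310,385), grip at about (355,365)) and clear of the plate. Starting the push.

```bash
python3 -m inch '[[[0.43,-0.31,0],[0,0,0.04],0],[[0.35,-0.21,0],[0,0,0.04],0],[[0.36,-0.19,0],[0,0,0.04],0],[[0.38,-0.16,0],[0,0,0.04],0],[[0.39,-0.14,0],[0,0,0.04],0],[[0.39,-0.11,0],[0,0,0.04],0],[[0.4,-0.08,0],[0,0,0.04],0],[[0.41,-0.05,0],[0,0,0.04],0]]'
python3 - <<'E'
from h import *
cv2.imwrite("pics/b.png",cv2.resize(robot.get_image("top")[180:330,280:440],None,fx=4,fy=4))
E
```

```text
t: 3.23
ee_pos: [0.5535, -0.1864, 0.155]
ee_rot: [0.025, 1.0, -0.001, 0.002]
wrist_force: [-0.6, 1.4, 0.6]
width: -0.0001
finger_force: 0.3
```

View pics/b.png

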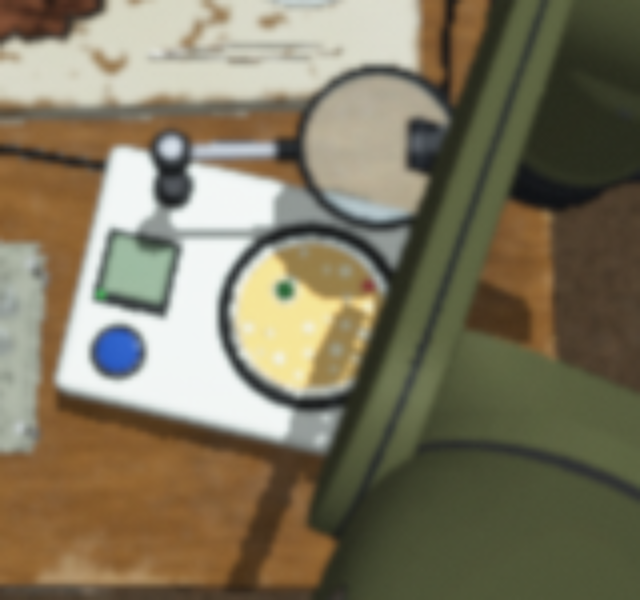

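The magnifier now points along -y, and the mould is fully visible at top crop (285,290), full frame about (351,252). Continuing the arc.

```bash
python3 -m inch '[[[0.41,-0.02,0],[0,0,0.04],0],[[0.41,0,0],[0,0,0.04],0],[[0.41,0.03,0],[0,0,0.04],0],[[0.4,0.06,0],[0,0,0.04],0],[[0.4,0.09,0],[0,0,0.04],0],[[0.39,0.12,0],[0,0,0.04],0],[[0.38,0.14,0],[0,0,0.04],0],[[0.37,0.17,0],[0,0,0.04],0]]'
python3 -m inch '[[[0.36,0.2,0],[0,0,0.04],0],[[0.34,0.22,0],[0,0,0.04],0],[[0.33,0.24,0],[0,0,0.04],0],[[0.31,0.27,0],[0,0,0.04],0],[[0.29,0.29,0],[0,0,0.04],0],[[0,0,0],[0,0,0],0]]'
python3 - <<'E'
from h import *
im=robot.get_image("top")
for n,R in(("blue",((100,120,60),(125,255,255),.056)),("green",((40,60,20),(95,255,140),.057))):
    print(n,[(a,c.round(1),onz("top",c,R[2]).round(4)) for a,c in blobs(im,R[0],R[1],(290,205,410,300))])
print(np.round(robot.observe()["joints"],2))
cv2.imwrite("pics/c.png",cv2.resize(im[150:300,280:440],None,fx=4,fy=4))
E
```

```text
t: 3.95
ee_pos: [0.6478, -0.1683, 0.1546]
ee_rot: [-0.134, 0.991, -0.001, 0.001]
wrist_force: [-0.8, 0.1, -0.6]
width: 0.0001
finger_force: 0.3
t: 4.45
ee_pos: [0.698, -0.1299, 0.1542]
ee_rot: [-0.233, 0.973, -0.0, 0.002]
wrist_force: [0.3, 0.5, -0.1]
width: -0.0001
finger_force: 0.0
blue [(61, array([307.2, 266.7]), array([0.4703, 0.0296, 0.056 ]))]
green []
[-0.25  0.56  1.32  0.    1.25 -2.28]
```

View pics/c.png

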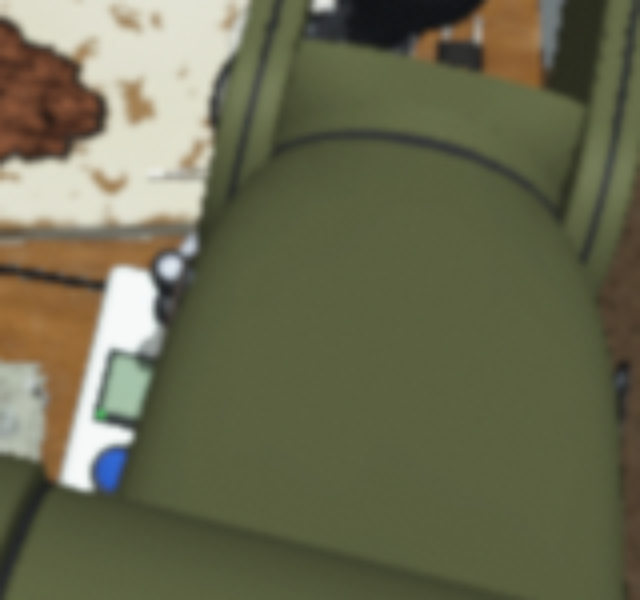

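```bash
python3 -m inch '[[[-0.4,-0.5,0],[0,0,0],0],[[-0.6,-0.7,0],[0,0,0],0],[[-0.2,-0.2,1],[0,0,0],0],[[0,0,1],[0,0,0],0],[[0,0,1],[0,0,0],0],[[-1,0,0],[0,0,-0.08],0],[[-1,0,0],[0,0,-0.08],0],[[-1,0,0],[0,0,-0.08],0],[[-1,-0.2,0],[0,0,-0.08],0],[[-1,-0.2,0],[0,0,-0.08],0],[[0,0,0],[0,0,-0.08],0],[[0,0,0],[0,0,0],0]]'
python3 - <<'E'
from h import *
I={n:robot.get_image(n) for n in("scene","top")};R={"scene":(260,210,390,360),"top":(290,205,410,300)}
for k,(lo,hi,z) in {"blue":((100,120,60),(125,255,255),.056),"mould":((40,60,20),(95,255,140),.057),"pink":((165,90,80),(180,255,255),.056)}.items():
    for n in I: print(k,n,[(a,c.round(1),onz(n,c,z)[:2].round(4)) for a,c in blobs(I[n],lo,hi,R[n])])
a=cv2.resize(I["scene"][170:370,240:440],(400,400));b=cv2.resize(I["top"][140:300,280:440],(400,400))
cv2.imwrite("pics/d.png",np.hstack([a,b]))
E
```

```text
t: 5.5
ee_pos: [0.5074, -0.1861, 0.2434]
ee_rot: [0.009, 1.0, -0.0, 0.0]
wrist_force: [0.1, 0.6, 0.4]
width: 0.0001
finger_force: 0.0
blue scene [(128, array([287.3, 274.3]), array([0.4671, 0.0199]))]
blue top [(98, array([308.9, 267.2]), array([0.4691, 0.0256]))]
mould scene [(18, array([331.2, 296.5]), array([ 0.5029, -0.0749]))]
mould top [(8, array([350.9, 252.1]), array([ 0.5044, -0.0719])), (4, array([305.2, 253.8]), array([0.5005, 0.0344]))]
pink scene [(5, array([348.8, 313.4]), array([ 0.5061, -0.1244]))]
pink top []
```

View pics/d.png

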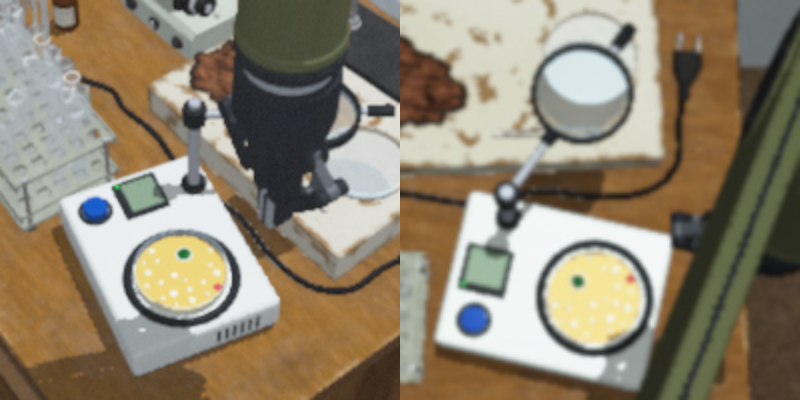

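The magnifier is swung clear behind the counter, at about 1.7 rad, and the plate is unmoved. The mould averages (0.504,-0.073) over both views. Moving over it.

```bash
python3 -m inch '[[[0,1,0],[0,0,0],0],[[0,1,0],[0,0,0],0],[[0,1,0],[0,0,0],0],[[-0.1,0.77,0],[0,0,0],0],[[0,0,-0.5],[0,0,0],0],[[0,0,-1],[0,0,0],0],[[0,0,-1],[0,0,0],0],[[0,0,-1],[0,0,0],0],[[0,0,-0.8],[0,0,0],0],[[0,0,-0.5],[0,0,0],0],[[0,0,0],[0,0,0],0],[[0,0,0],[0,0,0],0]]'
python3 - <<'E'
from h import *
s=robot.observe();p=s["ee_pos"];print(p,s["ee_rot"])
im=robot.get_image("scene")
print("mould",[(a,c.round(1)) for a,c in blobs(im,(40,60,20),(95,255,140),(310,280,360,320))],"tip proj",pix("scene",p-[0,0,.019]))
cv2.imwrite("pics/e.png",cv2.resize(im[240:340,270:400],None,fx=6,fy=6,interpolation=cv2.INTER_CUBIC))
E
```

```text
t: 6.6
ee_pos: [0.5072, -0.0724, 0.0978]
ee_rot: [0.006, 1.0, 0.0, -0.001]
wrist_force: [-0.9, -0.3, -0.5]
width: -0.0002
finger_force: 0.0
[ 0.50722415 -0.07239375  0.09779781] [ 5.60473856e-03  9.99983962e-01  1.70221830e-04 -7.95625888e-04]
mould [(19, array([331.4, 296.5]))] tip proj [332.23695824 287.65411124]
```

View pics/e.png

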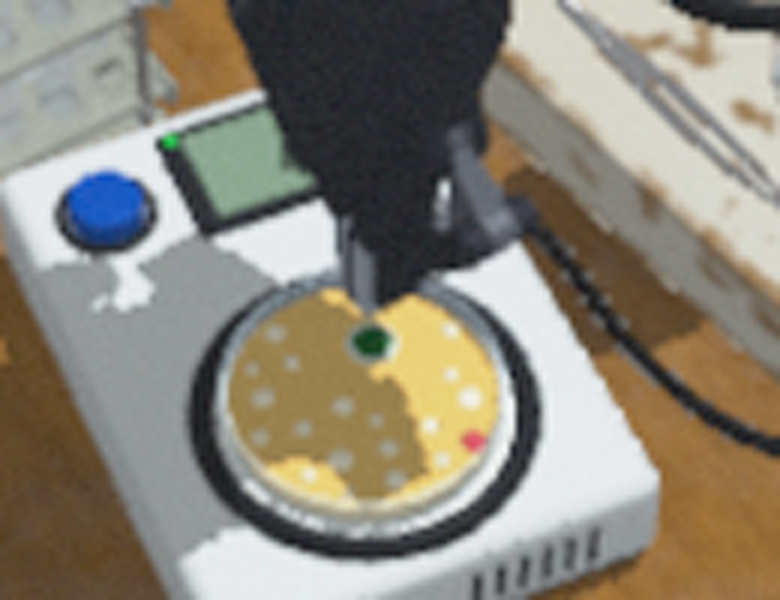

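The fingertips show above the mould in the scene crop, with their low corner at (373,315) and the mould at (371,341). I'll trim slightly, lower to about 15 mm above it, and hold for 3 s.

```bash
python3 -m inch '[[[-0.08,-0.05,-0.12],[0,0,0],0],[[0,0,-0.1],[0,0,0],0],[[0,0,0],[0,0,0],0],[[0,0,0],[0,0,0],0],[[0,0,0],[0,0,0],0],[[0,0,0],[0,0,0],0]]'
python3 - <<'E'
from h import *
for i in range(3):
    im=robot.get_image("scene" if i<2 else "top");print(robot.observe()["ee_pos"].round(4))
E
python3 -m inch '[[[0,0,0],[0,0,0],0],[[0,0,0],[0,0,0],0],[[0,0,0],[0,0,0],0],[[0,0,0],[0,0,0],0],[[0,0,0],[0,0,0],0],[[0,0,0],[0,0,0],0]]'
```

```text
t: 7.15
ee_pos: [0.5046, -0.0742, 0.0923]
ee_rot: [0.006, 1.0, -0.0, 0.0]
wrist_force: [-0.6, 0.7, 0.5]
width: 0.0001
finger_force: 0.0
[ 0.5045 -0.0741  0.0922]
[ 0.5045 -0.0742  0.0922]
[ 0.5045 -0.0741  0.0921]
t: 7.8
ee_pos: [0.5043, -0.0741, 0.0919]
ee_rot: [0.006, 1.0, 0.0, -0.0]
wrist_force: [0.2, -0.5, -0.6]
width: 0.0002
finger_force: 0.0
```

```bash
python3 -m inch '[[[0,0,0],[0,0,0],0],[[0,0,0],[0,0,0],0],[[0,0,0],[0,0,0],0],[[0,0,0],[0,0,0],0],[[0,0,0],[0,0,0],0],[[0,0,0],[0,0,0],0],[[0,0,0],[0,0,0],0],[[0,0,0],[0,0,0],0],[[0,0,0],[0,0,0],0],[[0,0,0],[0,0,0],0],[[0,0,0],[0,0,0],0],[[0,0,0],[0,0,0],0]]'
python3 -m inch '[[[0,0,0],[0,0,0],0],[[0,0,0],[0,0,0],0],[[0,0,0],[0,0,0],0],[[0,0,0],[0,0,0],0],[[0,0,0],[0,0,0],0],[[0,0,0],[0,0,0],0],[[0,0,0],[0,0,0],0],[[0,0,0],[0,0,0],0],[[0,0,0],[0,0,0],0],[[0,0,0],[0,0,0],0],[[0,0,0],[0,0,0],0],[[0,0,0],[0,0,0],0]]'
python3 -m inch '[[[0,0,0],[0,0,0],0],[[0,0,0],[0,0,0],0],[[0,0,0],[0,0,0],0],[[0,0,0],[0,0,0],0],[[0,0,0],[0,0,0],0],[[0,0,0],[0,0,0],0],[[0,0,0],[0,0,0],0],[[0,0,0],[0,0,0],0]]'
```

```text
t: 8.8
ee_pos: [0.5043, -0.0741, 0.0919]
ee_rot: [0.006, 1.0, 0.0, -0.0]
wrist_force: [0.1, 0.6, 0.1]
width: 0.0001
finger_force: 0.0
t: 9.8
ee_pos: [0.5044, -0.0741, 0.0919]
ee_rot: [0.006, 1.0, -0.0, -0.0]
wrist_force: [0.1, -1.0, -0.6]
width: 0.0001
finger_force: 0.0
t: 10.47
ee_pos: [0.5044, -0.0741, 0.0919]
ee_rot: [0.006, 1.0, -0.0, 0.0]
wrist_force: [-0.2, 0.3, 0.0]
width: 0.0001
finger_force: 0.0
```

```bash
python3 -m inch '[[[0,0,1],[0,0,0],0],[[-0.3,0.81,0],[0,0,0],0],[[-0.3,0.81,0],[0,0,0],0],[[-0.3,0.81,0],[0,0,0],0],[[-0.3,0.81,0],[0,0,0],0],[[0,0,-0.7],[0,0,0],0],[[0,0,-0.5],[0,0,0],0],[[0,0,0],[0,0,0],0],[[0,0,0],[0,0,0],0],[[0,0,0],[0,0,0],0]]'
python3 - <<'E'
from h import *
im=robot.get_image("scene");p=robot.observe()["ee_pos"];print(p,"tip",pix("scene",p-[0,0,.019]))
cv2.imwrite("pics/f.png",cv2.resize(im[220:320,240:370],None,fx=6,fy=6,interpolation=cv2.INTER_CUBIC))
E
```

```text
t: 11.3
ee_pos: [0.4689, 0.0229, 0.0863]
ee_rot: [0.007, 1.0, -0.0, 0.0]
wrist_force: [0.0, -0.3, 0.5]
width: -0.0001
finger_force: 0.0
[0.46918007 0.02282845 0.08658643] tip [286.97056419 269.17057696]
```

View pics/f.png

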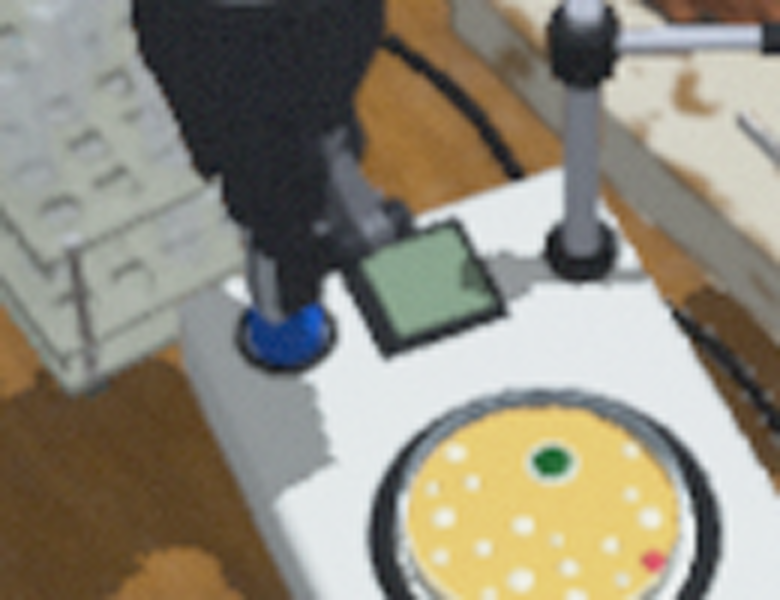

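The fingertips are centred over the blue key at crop (287,330). Pressing in slow steps while watching the force.

```bash
python3 -m inch '[[[0,0,-0.1],[0,0,0],0],[[0,0,-0.1],[0,0,0],0],[[0,0,-0.07],[0,0,0],0],[[0,0,-0.05],[0,0,0],0],[[0,0,0],[0,0,0],0],[[0,0,0],[0,0,0],0]]'
python3 -m inch '[[[0,0,-0.05],[0,0,0],0],[[0,0,-0.05],[0,0,0],0],[[0,0,0],[0,0,0],0],[[0,0,0],[0,0,0],0]]'
```

```text
t: 11.85
ee_pos: [0.4684, 0.0229, 0.0763]
ee_rot: [0.006, 1.0, -0.0, -0.0]
wrist_force: [-1.5, -0.7, 0.7]
width: 0.0001
finger_force: 0.7
t: 12.18
ee_pos: [0.4685, 0.023, 0.0734]
ee_rot: [0.006, 1.0, -0.0, 0.0]
wrist_force: [-0.6, -1.8, 4.0]
width: -0.0001
finger_force: 1.7
```

```bash
python3 -m inch '[[[0,0,-0.05],[0,0,0],0],[[0,0,0],[0,0,0],0],[[0,0,0],[0,0,0],0],[[0,0,0],[0,0,0],0]]'
```

```text
t: 12.52
ee_pos: [0.4684, 0.023, 0.0726]
ee_rot: [0.006, 1.0, -0.0, 0.0]
wrist_force: [-1.9, -2.2, 10.3]
width: 0.0002
finger_force: 5.5
```

The force jumped to 10 N, well past the spring's 4 N, so the key is bottomed. Releasing and retreating.

```bash
python3 -m inch '[[[0,0,0.1],[0,0,0],0],[[0,0,0.2],[0,0,0],0],[[0,0,0.6],[0,0,0],0],[[0,0,1],[0,0,0],0],[[0,0,1],[0,0,0],0],[[0,0,1],[0,0,0],0],[[0,0,1],[0,0,0],0],[[0,0,0.6],[0,0,0],0],[[0,1,0],[0,0,0],0],[[0,1,0],[0,0,0],0],[[0,1,0],[0,0,0],0],[[0,1,0],[0,0,0],0]]'
python3 -m inch '[[[0,1,0],[0,0,0],0],[[0,1,0],[0,0,0],0],[[0,0,0],[0,0,0],0],[[0,0,0],[0,0,0],0],[[0,0,0],[0,0,0],0]]'
python3 - <<'E'
from h import *
I={n:robot.get_image(n) for n in("scene","top")}
print(blobs(I["scene"],(40,60,20),(95,255,140),(310,280,360,320)),blobs(I["scene"],(100,120,60),(125,255,255),(260,210,390,360)))
cv2.imwrite("pics/g.png",np.hstack([cv2.resize(I["scene"][170:370,240:440],(400,400)),cv2.resize(I["top"][140:340,250:450],(400,400))]))
E
```

```text
t: 13.52
ee_pos: [0.4679, 0.1444, 0.2371]
ee_rot: [0.007, 1.0, 0.0, 0.0]
wrist_force: [1.6, 0.1, 0.6]
width: 0.0
finger_force: 0.0
t: 13.93
ee_pos: [0.4678, 0.2029, 0.2365]
ee_rot: [0.006, 1.0, -0.0, -0.001]
wrist_force: [-0.8, 0.2, -1.0]
width: 0.0002
finger_force: 0.0
[(19, array([331.36842105, 296.47368421]))] [(128, array([287.265625 , 274.2890625]))]
```

View pics/g.png

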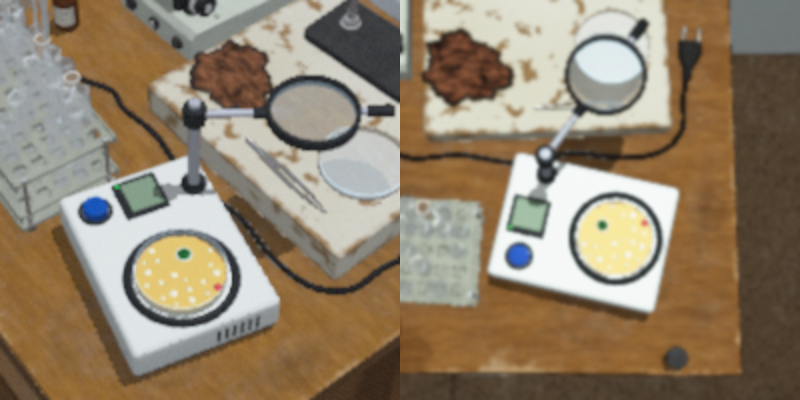

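The magnifier is away, the key is back up (same blob as before), the plate and mould haven't moved (331.4,296.5), and the robot is clear.

```bash
python3 -c "
from plant import robot
print(robot.sign_off())"
```

```text
the job is handed in; nothing more can be done
None
```

The job is handed in: the magnifier is swung behind the counter (about 1.7 rad), the fingertips held about 16 mm above the mould for over 3 s, and the count key was pressed fully down and came back up, with the plate unmoved.

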